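# Reload the plug feeder drawer of a sandal strap machine

## Robot

A 7-joint arm with a two-finger parallel gripper is mounted at the origin on the work surface. World frame = base frame: x ahead of the robot, y to its left, z up, the work surface at z = 0. Lengths are in m, angles in rad, forces in N, time in s.
With the tool pointing down it reaches from about 0.425 to 0.875 m from the base axis. Payload 4.7 kg.
Tool frame: the origin (TCP) lies at the very end of the fingers, on their centre line; the grasp point (between the pads) lies 19 mm behind it; z points along the fingers, y is the direction in which the jaws open and shut (so a half turn about z gives the same grasp; the last joint's range is limited). The gripper opens to 87 mm and grips with 3 to 60 N. Pads are 19 mm wide; open, the fingers measure 117 mm over their backs; the gripper's body (75 mm by 190 mm) begins 51 mm behind the grasp point.
Start: joints at [-1.15, 0.321, -0.07, 1.45, 0.023, 1.371, -0.057], TCP at [0.257, 0.597, 0.201] pointing down, gripper open.
Joint ranges: [-2.86, 2.86], [-0.3, 2.09], [-1.38, 1.24], [0.06, 2.45], [-1.56, 4.7], [0.09, 2.05], [-2.69, 2.69]. Speed limits (rad/s): [2.57, 2.57, 3.14, 3.14, 3.14, 3.14, 3.14].

## Interface

Orientations are given as a rotation vector (axis times angle).
In Python, from bench import * gives the robot as it stands.
- The arm moves only by the shell command python3 -m jog 'ROWS' [OPENING] [FORCE]. ROWS is JSON, a list of rows, each a list of 4 numbers: the shift along the world's x, y, z in mm, then the turn about the world's z in rad. In form: [[x, y, z, twist], ...]. A call has exactly 8 rows; each row is the pose to reach, as a shift and turn from the pose commanded when the call began; what a row does not reach only later rows make up. A row lasts 1/8 s, in which the tool goes at most 62.5 mm and 10.7 degrees, less where a joint would pass 70% of its speed; a pose out of reach is approached as far as the arm can. A call with a gripper value outside its range is refused whole. OPENING is the opening, from -1 (shut) to 1 (fully open), set as the call begins (- or left out, the last holds). The fingers move at their own pace and stop on an object; FORCE is the grip in N (left out, the last holds). Time passes only in rows, so rows that repeat a pose let the fingers close, or fill a call up. It gives the time, the measured TCP pose, the force and the opening at its end, in the units of the state.
- get_state(): the state, without advancing time (a new reading comes with each control period).
- get_image(name): name is "scene" or "top" or "wrist"; returns a dict with "image" (480x640x3 uint8, red, green, blue), "fx", "fy", "cx", "cy" (pixels), "position" and "rotation" of the camera in the world; the wrist camera has in their place "tool_from_camera" (4x4, takes a point from camera to tool coordinates, whose origin is the TCP and whose axes are the flange's). Camera axes: x right, y down, z forward; pixel columns grow to the right and rows downward; lengths in m; the calibration is good to about 2 mm. A picture is of the moment at which its call begins: read the wrist's pose just before it. There is no depth.
- close_job(): hands the job in, once; it reports no verdict.
The state is a dict: "time": time; "joint_positions": joint angles; "qd": joint speeds; "joint_torque": joint torques, N m; "position": TCP position; "tool_rot": TCP orientation; "ft_force": force on the tool from outside, world axes, zero at the start; "torque": the same for the moment, N m; "grip_width": opening from 0.0 (shut) to 1.0 (fully open).
Only numpy, scipy, OpenCV 4.12 (cv2) and the standard library are available. Lean on these libraries where they do the work, as an engineer would, in place of code of your own. Each camera call takes 0.05 s, during which the arm holds its last target. There are 200 camera calls.

## Task

Reload the blue strap-plug feed unit: pull its drawer all the way open by the black handle, lower the white cartridge gently, upright, onto the green floor of the empty bay and let go of it, then push the drawer fully home. Only then turn the black lock collar on top of the unit clockwise until its yellow pointer stands at the green mark. Leave everything else on the table where it is.

Things in the scene. Friction and masses are not known exactly. Their poses are not given: they have to be found in the camera images.
- unit: fixed blue feed unit (a low drawer cabinet), 240 deep (x) x 220 wide (y) x 120 high; origin: underside, middle of the front face; its x axis points from the front to the back of the unit, so the drawer slides out to its -x; y to its left, z up. It stands left or right on the table, a little turned.
- drawer (a joint): slide of the unit's only drawer: 0 = fully home, 0.13 m = against its open stop; grows as it is pulled out towards the robot; about 2 N of friction. Grey front panel 220 wide, 14 thick, flush with the unit's front, from 16 to 119 above the table.
- drawer_handle (a point): grip point: middle of the black round handle bar (diameter 10, 110 long along the unit's y), 42 in front of the drawer's front panel and 100 above the table; moves with the drawer, axes as the unit's
- bay_floor (a point): centre of the green floor of the drawer's open bay, 28 above the table; moves with the drawer, axes as the unit's. Bay 84 (x) x 64 (y) inside, walls 28 to 32 high; its centre is 60 behind the drawer panel's outside and 52 right (-y) of the unit's middle. At +y stands a fixed black feeder block, 30 high. The front panel rises 91 above the bay floor; the unit's roof clears it by 77
- collar (a joint): angle of the lock collar, rad: grows clockwise seen from above. 0 = yellow pointer at the red (free) mark, towards the unit's front; 1.3 = pointer at the green (locked) mark; stops at -0.3 and 1.8; light friction (0.05 N m)
- collar_grip (a point): on the collar's upright axis, 139 above the table, at a height to grip; turns with the collar. A black round ring, diameter 52, from 121 to 147 above the table, round a fixed 24 mm steel post that ends at 150; it stands on the unit's top (120 above the table), 70 behind the front face and 50 right of the middle
- collar_tab (a point): outer end of the collar's yellow pointer, a tab 8 wide, 6 high, low on the collar (top 8 above the unit's top), reaching 42 from the collar's axis
- locked_mark (a point): centre of the green dot (diameter 14) on the unit's top, 50 from the collar's axis: where the pointer must point
- cart_white: the white plug cartridge, loose, 150 g: a body 70 (x) x 50 (y) x 40 high with a grip rib on top, 60 (x) x 16 (y), from 40 to 64 high; origin: centre of its underside, z up. It fits the bay with its x along the unit's x, either way round. It stands on the mat.
- cart_blue: same shape as the white cartridge but blue; a bystander on the mat
- cart_black: same shape as the white cartridge but black; a bystander on the mat
- mat: fixed green cutting mat, 360 (x) x 240 (y) x 4 thick, on the other side of the table from the unit; origin on its underside, 160 from its front edge and midway across; carries the three cartridges near its front, the jar and the stack of soles behind them
- tin: bystander: yellow tin, diameter 48, 50 high, standing loose on the left part of the unit's top; origin at its underside
- jar: bystander: jar with a white lid, diameter 56, 90 high; origin at its underside
- sole_stack: bystander: three loose-looking blue sandal soles joined as one stack, 172 x 62 x 42 high, along its x; origin at its underside
- sole: bystander: one blue sandal sole, 172 x 62 x 14 high, along its x, lying on the left of the table; origin at its underside
- screwdriver: bystander: green-handled screwdriver lying along its x on the right of the table
Mind the look-alikes: they are no part of the job. Leave any orange look-alike of the cart_white alone.

How it is judged:
On the way, in this order (a step that is already met when the one before it is completed fails the run):
1. the drawer is pulled out by at least 110 mm (value of joint drawer above 0.11 m), for 0.1 s.
2. the white cartridge stands released on the floor of the bay while the drawer is still out by at least 80 mm (x of cart_white in the frame of bay_floor between -0.013 and 0.013 m and y of cart_white in the frame of bay_floor between -0.013 and 0.013 m and z of cart_white in the frame of bay_floor between -0.005 and 0.005 m and angle between cart_white's own z axis and vertical below 0.12 rad and value of joint drawer above 0.08 m and contact force between the fingers and cart_white below 0.2 N), for 0.2 s.
3. the drawer is fully home (within 6 mm) with the white cartridge in its bay (x of cart_white in the frame of bay_floor between -0.013 and 0.013 m and y of cart_white in the frame of bay_floor between -0.013 and 0.013 m and z of cart_white in the frame of bay_floor between -0.005 and 0.005 m and angle between cart_white's own z axis and vertical below 0.12 rad and value of joint drawer below 0.006 m), for 0.2 s.
4. the collar's pointer is at the green mark (within 0.16 rad) (value of joint collar between 1.14 and 1.46 rad), for 0.2 s.
At the end, for the whole second after the job is handed in: The drawer is home within 6 mm, the white cartridge stands upright (within 0.12 rad) on the bay's floor (within 13 mm of its centre each way, 5 mm in height), the collar stands within 0.16 rad of the green mark (joint 1.14 to 1.46), and all is at rest (all of step 3 and all of step 4 and linear speed of cart_white below 0.02 m/s and velocity of joint collar between -0.05 and 0.05 rad/s); the robot touches nothing.
It fails at once if a bystander (another cartridge, tin, jar, sole stack, sole or screwdriver) is moved by more than 25 mm (distance of any of cart_blue, cart_black, tin, jar, sole_stack, sole, screwdriver from where it was at the start of the episode above 0.025 m).
It fails at once if the white cartridge is dropped or knocked: faster than 0.6 m/s while not held (linear speed of cart_white above 0.6 m/s and contact force between the fingers and cart_white below 0.1 N).
It also fails if it takes over 72 s, if anything falls off the work surface, if the arm or the gripper's body presses on something with over 40 N, if the wrist force passes 120 N, or if a joint passes its speed limit or range.

## Working session

There is one attempt and no reset: what is moved stays moved. The work goes in short steps, Python scripts to look and compute and a shell command to move; the robot and the scene stay as the last step left them, time stands still between calls to the robot, and variables do not carry over. Pictures are saved under pics/ and viewed, about 8 in all and at most 12, crops included, and the job is handed in when it is done.

```bash
mkdir -p pics
cat > h.py <<'E'
from bench import *
import numpy as np, cv2
from scipy.spatial.transform import Rotation as R
def snap(name,fn,crop=None,scale=1):
    s=get_state(); d=get_image(name); im=d["image"][:,:,::-1]
    np.save("pics/"+fn+".npy",im)
    if name=="wrist":
        T=np.eye(4);T[:3,:3]=R.from_rotvec(s["tool_rot"]).as_matrix();T[:3,3]=s["position"]
        C=T@np.array(d["tool_from_camera"]);P,Ro=C[:3,3],C[:3,:3]
    else: P,Ro=np.array(d["position"]),np.array(d["rotation"])
    if Ro.shape!=(3,3): Ro=R.from_rotvec(Ro).as_matrix()
    np.savez("pics/"+fn+".npz",P=P,R=Ro,k=[d["fx"],d["fy"],d["cx"],d["cy"]])
    if crop: im=im[crop[1]:crop[3],crop[0]:crop[2]]
    im=cv2.resize(im,None,fx=scale,fy=scale,interpolation=cv2.INTER_CUBIC)
    cv2.imwrite("pics/"+fn+".png",im)
def px(fn,u,v,z):
    c=np.load("pics/"+fn+".npz");fx,fy,cx,cy=c["k"]
    r=c["R"]@np.array([(u-cx)/fx,(v-cy)/fy,1]);return c["P"]+r*(z-c["P"][2])/r[2]
def proj(fn,p):
    c=np.load("pics/"+fn+".npz");fx,fy,cx,cy=c["k"]
    q=c["R"].T@(np.array(p)-c["P"]);return np.array([fx*q[0]/q[2]+cx,fy*q[1]/q[2]+cy])
E
python3 - <<'E'
from h import *
snap("top","top1"); snap("scene","sc1")
s=get_state();print({k:np.round(v,3).tolist() for k,v in s.items()})
c=np.load("pics/top1.npz");print(c["P"],c["R"],c["k"])
E
```

```text
{'time': 0.1, 'joint_positions': [-1.15, 0.322, -0.07, 1.452, 0.023, 1.371, -0.057], 'qd': [-0.002, -0.001, -0.0, -0.003, 0.001, -0.002, 0.001], 'joint_torque': [0.0, -49.257, -0.406, -31.34, -0.064, 0.039, 0.0], 'position': [0.257, 0.596, 0.2], 'tool_rot': [-0.635, -3.077, 0.003], 'ft_force': [0.665, -0.92, 0.329], 'torque': [-0.014, -0.008, 0.007], 'grip_width': 1.003}
[0.38944019 0.02159866 1.48276085] [[-0.02591807 -0.99306806  0.11464766]
 [-0.99963889  0.02656038  0.00407824]
 [-0.00709506 -0.11450056 -0.99339785]] [546.87118621 546.87118621 313.74273053 235.58800119]
```

View pics/top1.png

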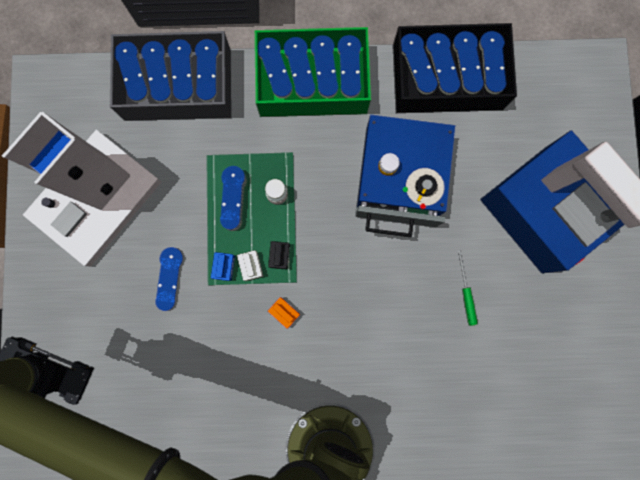

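View pics/sc1.png

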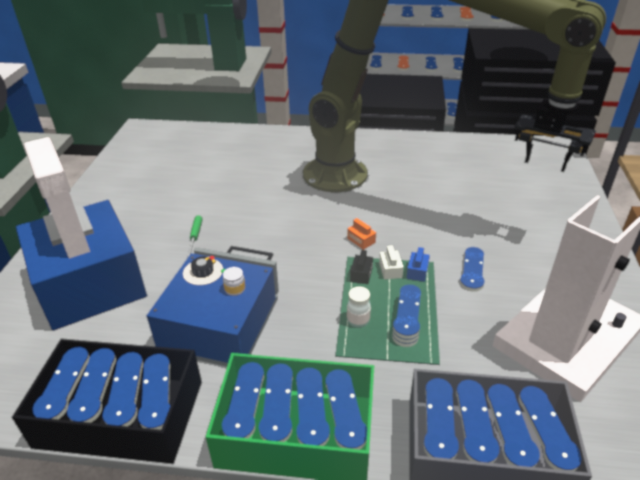

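The top view shows the unit with its collar near (427,186), the handle bar near (390,232) and the tin at (389,163). The white cartridge is at (249,265), between the blue and the black ones, and the orange look-alike is at (284,312). I'll enlarge the unit and the cartridges.

Run:
```python
from h import *
im=np.load("pics/top1.npy")
a=cv2.resize(im[110:245,350:465],None,fx=4,fy=4,interpolation=cv2.INTER_CUBIC)
b=cv2.resize(im[235:295,200:275+20],None,fx=3.5,fy=3.5,interpolation=cv2.INTER_CUBIC)
o=np.zeros((540,800,3),np.uint8);o[:a.shape[0],:a.shape[1]]=a;o[:b.shape[0],465:465+b.shape[1]]=b[:,:335]
cv2.imwrite("pics/c1.png",o)
```

```text
(no output)
```

View pics/c1.png

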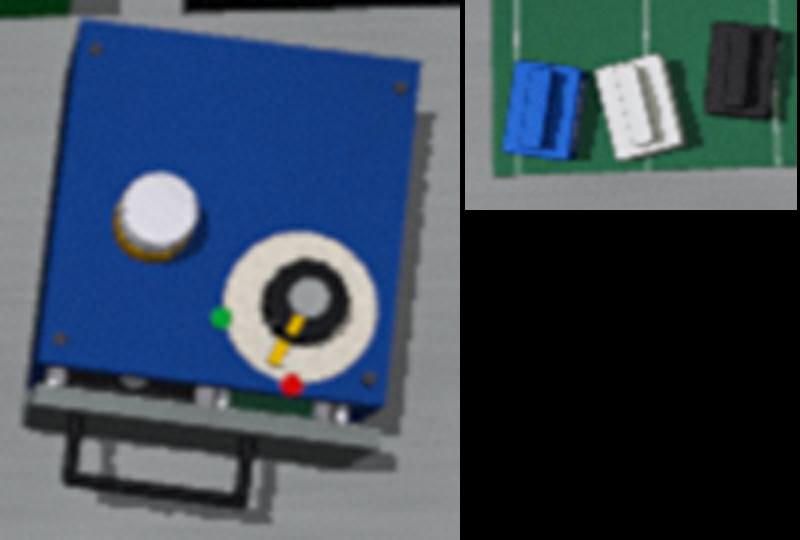

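Run:
```python
from h import *
A=lambda u,v,z:px("top1",350+(u-1.5)/4,110+(v-1.5)/4,z)
B=lambda u,v,z:px("top1",200+(u-466.5)/3.5,235+(v-1.5)/3.5,z)
BL,BR,FR,FL=[A(*p,.12) for p in [(79,20),(420,62),(385,412),(38,364)]]
print("corners",BL,BR,FR,FL,np.linalg.norm(BL-BR),np.linalg.norm(BR-FR),np.linalg.norm(BL-FL))
for a,b in[(BR,BL),(FR,FL)]: d=b-a;print("yaw from y",np.degrees(np.arctan2(-d[0],d[1])))
for a,b in[(FR,BR),(FL,BL)]: d=b-a;print("yaw x",np.degrees(np.arctan2(d[1],d[0])))
h1,h2=A(68,483,.105),A(245,504,.105);d=h1-h2;print("handle",h1,h2,(h1+h2)/2,np.linalg.norm(d),np.degrees(np.arctan2(-d[0],d[1])))
post=A(310,297,.15);print("post",post)
for n,p in [("g",(221,317)),("r",(292,385))]: q=A(*p,.1205);print(n,q,np.linalg.norm((q-post)[:2]),np.degrees(np.arctan2(*(q-post)[1::-1])))
t=A(275,361,.128);print("tab",t,np.linalg.norm((t-post)[:2]),np.degrees(np.arctan2(*(t-post)[1::-1])))
c=[B(*p,.044) for p in [(597,68),(658,55),(685,148),(620,160)]]
print("cart",sum(c)/4,[np.linalg.norm(c[i]-c[i-1]).round(3) for i in range(4)],[np.degrees(np.arctan2(*(c[i]-c[j])[1::-1])) for i,j in((0,3),(1,2))])
r=[B(*p,.068) for p in [(641,67),(656,64)]]
```

```text
corners [ 0.85598486 -0.12397391  0.12      ] [ 0.82200532 -0.34121931  0.12      ] [ 0.59597151 -0.30669105  0.12      ] [ 0.63250865 -0.08968992  0.12      ] 0.21988672533009795 0.22865582280501345 0.22609071529968314
yaw from y -8.889656783243371
yaw from y -9.557421208540973
yaw x -8.685193829064922
yaw x -8.721876388674064
handle [ 0.55816893 -0.10721492  0.105     ] [ 0.54177485 -0.21868372  0.105     ] [ 0.54997189 -0.16294932  0.105     ] 0.11266792180175675 -8.366693005990957
post [ 0.66462226 -0.25697928  0.15      ]
g [ 0.65939579 -0.20633022  0.1205    ] 0.05091800099304522 95.8914926274637
r [ 0.61466275 -0.24902835  0.1205    ] 0.05058824461165901 170.95735602749673
tab [ 0.62894762 -0.23763544  0.128     ] 0.04058157810861208 151.53215446147053
cart [0.48119984 0.1985453  0.044     ] [np.float64(0.072), np.float64(0.047), np.float64(0.073), np.float64(0.05)] [np.float64(13.38690640578133), np.float64(15.311161445966281)]
```

```bash
python3 -m jog '[[293,-760,0,-1.314],[293,-760,0,-1.314],[293,-760,0,-1.314],[293,-760,0,-1.314],[293,-760,0,-1.314],[293,-760,0,-1.314],[293,-760,0,-1.314],[293,-760,0,-1.314]]' -0.3 30
```

```text
time: 1.1
position: [0.4373, 0.1284, 0.2005]
tool_rot: [-2.383, -2.047, -0.001]
ft_force: [0.9, -0.7, -0.3]
grip_width: 0.357
```

```bash
python3 -m jog '[[113,-291,0,0],[113,-291,0,0],[113,-291,0,0],[113,-291,0,0],[113,-291,0,0],[113,-291,0,0],[113,-291,0,0],[113,-291,0,0]]'
python3 - <<'E'
from h import *
snap("wrist","w1");s=get_state();print(s["position"],s["tool_rot"])
h=np.array([.550,-.163,.1]);y=np.array([.1513,.9885,0])
print(proj("w1",h),proj("w1",h+.055*y),proj("w1",h-.055*y))
E
```

```text
time: 2.1
position: [0.55, -0.1585, 0.2004]
tool_rot: [-2.378, -2.051, -0.001]
ft_force: [0.3, -1.1, 0.1]
grip_width: 0.349
[ 0.55009559 -0.15859841  0.20058121] [-2.37812575e+00 -2.05172307e+00 -1.35454464e-03]
[320.25001488 235.76155419] [320.54759878 167.61168504] [319.98231893 297.06676643]
```

View pics/w1.png

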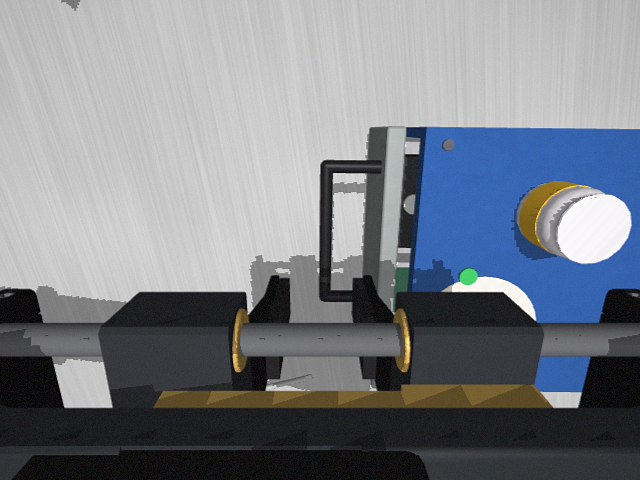

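The wrist view shows the bar at column 326, rows 165–297, while the estimate predicted column 320. That makes it about 5 mm further in x.

```bash
python3 -m jog '[[5,-5,-20,0],[5,-5,-50,0],[5,-5,-80,0],[5,-5,-105,0],[5,-5,-119,0],[5,-5,-119,0],[5,-5,-119,0],[5,-5,-119,0]]'; python3 -m jog '[[0,0,0,0],[0,0,0,0],[0,0,0,0],[0,0,0,0],[0,0,0,0],[0,0,0,0],[0,0,0,0],[0,0,0,0]]' -1 30
```

```text
time: 3.15
position: [0.5559, -0.1658, 0.0826]
tool_rot: [2.38, 2.048, 0.002]
ft_force: [-0.7, -0.6, 0.2]
grip_width: 0.352
time: 4.15
position: [0.5562, -0.1659, 0.0832]
tool_rot: [2.38, 2.048, 0.003]
ft_force: [-1.3, -0.0, 8.5]
grip_width: -0.0
```

Run:
```python
from h import *
snap("wrist","w2");print(get_state()["ft_force"],get_state()["grip_width"])
```

```text
[-2.2472297   0.94574347  8.44288487] 0.0054267677236269326
```

View pics/w2.png

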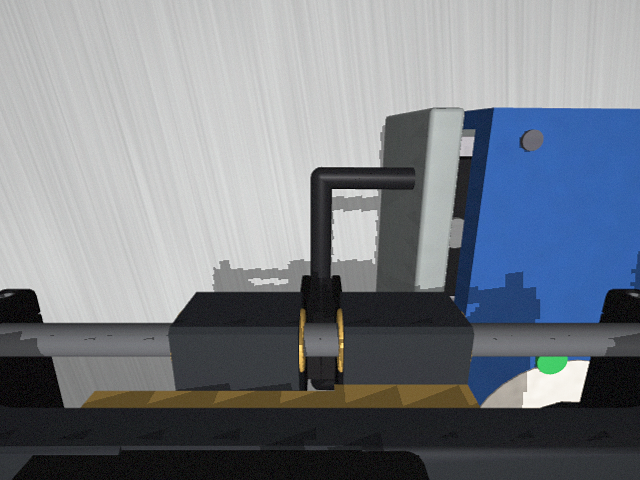

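The bar appears to lie between the closed pads at column 321. I'll make a short test pull.

```bash
python3 -m jog '[[-5,1,0,0],[-10,1.5,0,0],[-15,2,0,0],[-20,3,0,0],[-25,4,0,0],[-30,4.5,0,0],[-30,4.5,0,0],[-30,4.5,0,0]]'
python3 - <<'E'
from h import *
snap("wrist","w3")
a=np.load("pics/w2.npy");b=np.load("pics/w3.npy");cv2.imwrite("pics/w3c.png",np.hstack([b[100:480,200:640]]))
E
```

```text
time: 5.2
position: [0.5266, -0.1611, 0.0832]
tool_rot: [2.38, 2.047, 0.004]
ft_force: [-0.1, 1.1, 8.6]
grip_width: 0.003
```

View pics/w3c.png

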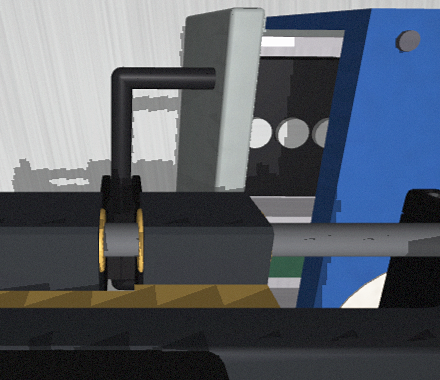

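The bar is still between the pads and the drawer has come out with it, so the pull works. I'll keep pulling.

```bash
python3 -m jog '[[-12,2,0,0],[-24,3.5,0,0],[-36,5.5,0,0],[-48,7,0,0],[-60,9,0,0],[-72,11,0,0],[-84,13,0,0],[-88,13.5,0,0]]'; python3 -m jog '[[-2,0,0,0],[-3,0.5,0,0],[-4,0.5,0,0],[-4,0.5,0,0],[-4,0.5,0,0],[-4,0.5,0,0],[-4,0.5,0,0],[-4,0.5,0,0]]'
```

```text
time: 6.25
position: [0.4391, -0.1472, 0.0832]
tool_rot: [2.379, 2.047, 0.008]
ft_force: [2.4, 2.1, 5.9]
grip_width: 0.005
time: 7.25
position: [0.4354, -0.1467, 0.0832]
tool_rot: [2.379, 2.047, 0.007]
ft_force: [2.2, 0.9, 7.4]
grip_width: 0.006
```

```bash
python3 -m jog '[[-1,0,0,0],[-2,0.5,0,0],[-3,0.5,0,0],[-4,0.5,0,0],[-5,1,0,0],[-6,1,0,0],[-6,1,0,0],[-6,1,0,0]]'
```

```text
time: 8.25
position: [0.4289, -0.1462, 0.0829]
tool_rot: [2.38, 2.047, 0.005]
ft_force: [1.9, 1.1, 7.6]
grip_width: 0.002
```

```bash
python3 -m jog '[[-1,0,0,0],[-2,0.5,0,0],[-3,0.5,0,0],[-4,0.5,0,0],[-4,0.5,0,0],[-4,0.5,0,0],[-4,0.5,0,0],[-4,0.5,0,0]]'
python3 - <<'E'
from h import *
snap("top","t4")
im=np.load("pics/t4.npy")
cv2.imwrite("pics/t4c.png",cv2.resize(im[150:300,340:480],None,fx=4,fy=4,interpolation=cv2.INTER_CUBIC))
E
```

```text
time: 9.25
position: [0.4231, -0.1456, 0.0816]
tool_rot: [2.382, 2.049, -0.0]
ft_force: [0.1, 0.3, -0.1]
grip_width: 0.01
```

View pics/t4c.png

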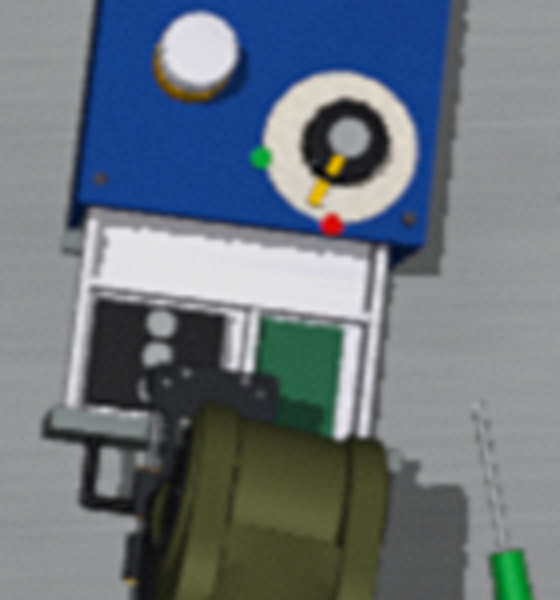

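The drawer is well open and the green bay floor is visible at about crop (300,370). Next I'll measure how far out it is and where the bay lies.

```bash
python3 - <<'E'
from h import *
A=lambda u,v,z:px("t4",340+(u-1.5)/4,150+(v-1.5)/4,z)
x=np.array([.9885,-.1513,0]);y=np.array([.1513,.9885,0])
F=np.array([.601,-.1965,0])
l=lambda p:np.round([(p-F)@x,(p-F)@y],4)
for n,p in dict(hcorner=(84,502,.105),greenBL=(259,318,.028),greenBR=(342,325,.028),panelTopBack=(60,407,.119),roofFL=(76,203,.12),roofFR=(420,246,.12),post=(350,138,.15)).items():
  q=A(*p);print(n,q.round(4),l(q))
print("handle before",l(px("top1",350+66.5/4,110+481.5/4,.105)))
E
python3 -m jog '[[0,0,0,0],[0,0,0,0],[0,0,0,0],[0,0,40,0],[0,0,80,0],[0,0,120,0],[0,0,120,0],[0,0,120,0]]' -0.3
```

```text
hcorner [ 0.4453 -0.088   0.105 ] [-0.1703  0.0837]
greenBL [ 0.5683 -0.2155  0.028 ] [-0.0295 -0.0238]
greenBR [ 0.5621 -0.2708  0.028 ] [-0.0273 -0.0793]
panelTopBack [ 0.5044 -0.074   0.119 ] [-0.1141  0.1065]
roofFL [ 0.6332 -0.0885  0.12  ] [0.0155 0.1117]
roofFR [ 0.5999 -0.3038  0.12  ] [ 0.0151 -0.1062]
post [ 0.664  -0.2569  0.15  ] [ 0.0714 -0.0502]
handle before [-0.0558  0.0818]
time: 10.3
position: [0.4229, -0.1454, 0.201]
tool_rot: [-2.381, -2.049, 0.0]
ft_force: [-0.4, -0.3, 0.3]
grip_width: 0.35
```

```bash
python3 -m jog '[[58,344,0,-1.175],[58,344,0,-1.175],[58,344,0,-1.175],[58,344,0,-1.175],[58,344,0,-1.175],[58,344,0,-1.175],[58,344,0,-1.175],[58,344,0,-1.175]]' 0
python3 - <<'E'
from h import *
s=get_state();print(s["position"],s["tool_rot"],s["grip_width"])
snap("wrist","w5");snap("top","t5")
im=np.load("pics/t5.npy");w=np.load("pics/w5.npy")
a=cv2.resize(im[195:285,345:455],None,fx=3.5,fy=3.5,interpolation=cv2.INTER_CUBIC)
o=np.zeros((480,400+a.shape[1],3),np.uint8);o[:,:400]=w[:,120:520];o[:a.shape[0],400:]=a
cv2.imwrite("pics/m5.png",o)
E
```

```text
time: 11.3
position: [0.4803, 0.1982, 0.1995]
tool_rot: [3.116, 0.388, -0.005]
ft_force: [0.4, -0.8, -0.4]
grip_width: 0.502
[0.4802507  0.19821104 0.19950666] [ 3.11551098  0.38820716 -0.00506528] 0.5018627734639057
```

View pics/m5.png

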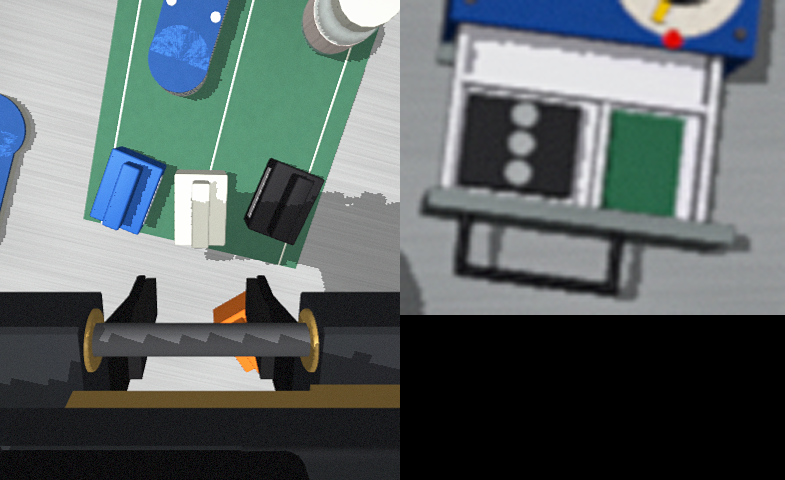

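The wrist view shows the white cartridge square to the jaws: its body spans columns 175–227 and its rib is centred near column 201 of the crop. The top view shows the bay clear, with its green floor at crop (607–685, 108–218). I'll fit both against the known sizes.

Run:
```python
from h import *
for u,v,z in [(175,175,.044),(227,175,.044),(226,246,.044),(175,247,.044),(192,181,.068),(209,181,.068),(210,247,.068),(192,247,.068)]:
  print(u,v,z,px("w5",u+120,v,z).round(4))
def model(c,a):
  M=R.from_euler('z',a,degrees=True).as_matrix()
  for nm,hx,hy,z in(("body",.035,.025,.044),("rib",.03,.008,.068)):
    print(nm,[(proj("w5",np.array([*c,0])+M@[i*hx,j*hy,z])-[120,0]).round(0).tolist() for i,j in((1,1),(1,-1),(-1,-1),(-1,1))])
model((.4812,.1985),14.3)
B=lambda u,v,z:px("t5",345+(u-401.5)/3.5,195+(v-1.5)/3.5,z)
x=np.array([.9885,-.1513,0]);y=np.array([.1513,.9885,0]);F=np.array([.601,-.1965,0])
l=lambda p:np.round([(p-F)@x,(p-F)@y],4)
for n,p in dict(gBL=(609,108,.028),gBR=(686,118,.028),wallFR_top=(675,220,.06),pTopOutL=(424,214,.119),pTopOutR=(747,248,.119),pBackL=(430,190,.119),hL=(457,274,.105),hR=(614,297,.105)).items(): q=B(*p);print(n,q.round(4),l(q))
b=F-.069*x-.052*y+[0,0,.028]
q=[proj("t5",b+i*.042*x+j*.032*y)for i,j in((1,1),(1,-1),(-1,-1),(-1,1))];print("bay pred",[((p-[345,195])*3.5+[401.5,1.5]).round().tolist() for p in q])
```

```text
175 175 0.044 [0.511 0.231 0.044]
227 175 0.044 [0.5228 0.1841 0.044 ]
226 246 0.044 [0.4556 0.1666 0.044 ]
175 247 0.044 [0.4423 0.2151 0.044 ]
192 181 0.068 [0.513  0.2146 0.068 ]
209 181 0.068 [0.5166 0.2003 0.068 ]
210 247 0.068 [0.4584 0.1842 0.068 ]
192 247 0.068 [0.4543 0.2002 0.068 ]
body [[174.0, 177.0], [228.0, 177.0], [226.0, 248.0], [176.0, 248.0]]
rib [[192.0, 186.0], [210.0, 186.0], [210.0, 251.0], [192.0, 252.0]]
gBL [ 0.5782 -0.2158  0.028 ] [-0.0196 -0.0225]
gBR [ 0.569  -0.2742  0.028 ] [-0.0199 -0.0817]
wallFR_top [ 0.4888 -0.2558  0.06  ] [-0.1019 -0.0756]
pTopOutL [ 0.4937 -0.0656  0.119 ] [-0.1259  0.1131]
pTopOutR [ 0.4634 -0.2944  0.119 ] [-0.1212 -0.1176]
pBackL [ 0.5108 -0.0705  0.119 ] [-0.1082  0.1109]
hL [ 0.451  -0.0887  0.105 ] [-0.1646  0.0838]
hR [ 0.4315 -0.2006  0.105 ] [-0.1669 -0.0297]
bay pred [[605.0, 117.0], [688.0, 127.0], [677.0, 236.0], [593.0, 226.0]]
```

The cartridge is at about (0.484, 0.199), yaw 14°. The wrist camera reads x about 4 mm larger than the top camera, the same difference as at the handle. Now the pick.

```bash
python3 -m jog '[[4,1,-40,0],[4,1,-80,0],[4,1,-115,0],[4,1,-135,0],[4,1,-145,0],[4,1,-151,0],[4,1,-152,0],[4,1,-152,0]]' && python3 -m jog '[[0,0,0,0],[0,0,0,0],[0,0,0,0],[0,0,0,0],[0,0,0,0],[0,0,0,0],[0,0,0,0],[0,0,0,0]]' -1 30
```

```text
time: 12.4
position: [0.4856, 0.1997, 0.0503]
tool_rot: [-3.117, -0.385, -0.002]
ft_force: [-0.3, 0.4, 0.4]
grip_width: 0.499
time: 13.4
position: [0.4851, 0.1994, 0.0496]
tool_rot: [3.118, 0.385, -0.0]
ft_force: [-0.0, -0.2, -0.3]
grip_width: 0.005
```

```bash
python3 -m jog '[[0,0,5,0],[0,0,10,0],[0,0,15,0],[0,0,20,0],[0,0,25,0],[0,0,30,0],[0,0,30,0],[0,0,30,0]]';  python3 - <<'E'
from h import *
snap("wrist","w6",(120,80,560,480),1.2)
E
```

```text
time: 14.4
position: [0.485, 0.1994, 0.0795]
tool_rot: [3.118, 0.385, -0.0]
ft_force: [-0.2, -0.4, -0.1]
grip_width: 0.005
```

View pics/w6.png

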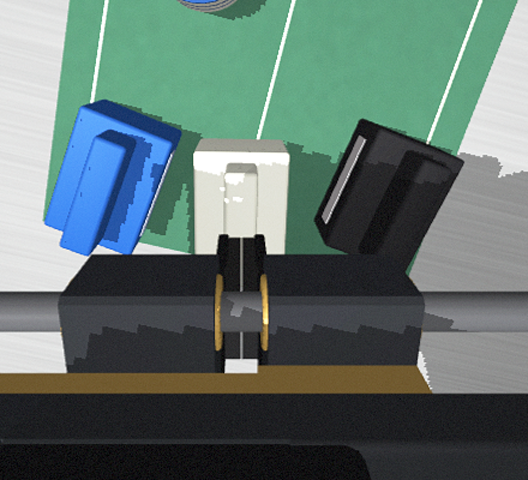

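The fingers shut fully without taking the rib: it is still on the mat, ahead of and below the tips at crop (240,170). The handle force was also upward, so the real fingertips may sit higher than the reported TCP. I'll check the tip positions in the images.

Run:
```python
from h import *
d=get_image("wrist");T=np.array(d["tool_from_camera"]);print(T.round(4))
C=np.linalg.inv(T);k=[d[a] for a in("fx","fy","cx","cy")];print(k)
def pt(p):
  q=C[:3,:3]@np.array(p)+C[:3,3];return [round(float(k[0]*q[0]/q[2]+k[2])),round(float(k[1]*q[1]/q[2]+k[3]))]
for yo in (0.0,.0152,.0218):
  for z in (0,-.01,-.02,-.03,-.04): print(yo,z,[pt((a,yo,z)) for a in(-.0095,.0095)],[pt((a,-yo,z)) for a in(-.0095,.0095)])
for p in[(320,217),(347,217)]: print(px("w6",*p,.068))
```

```text
[[-1.000e-04 -9.577e-01 -2.877e-01  8.050e-02]
 [ 1.000e+00  3.000e-04 -1.300e-03 -1.000e-04]
 [ 1.300e-03 -2.877e-01  9.577e-01 -1.839e-01]
 [ 0.000e+00  0.000e+00  0.000e+00  1.000e+00]]
[362.71084657897353, 362.71084657897353, 320.7568147993248, 236.61640695298124]
0.0 0 [[321, 296], [321, 264]] [[321, 296], [321, 264]]
0.0 -0.01 [[321, 305], [321, 272]] [[321, 305], [321, 272]]
0.0 -0.02 [[321, 314], [321, 279]] [[321, 314], [321, 279]]
0.0 -0.03 [[321, 324], [321, 288]] [[321, 324], [321, 288]]
0.0 -0.04 [[321, 336], [321, 298]] [[321, 336], [321, 298]]
0.0152 0 [[349, 296], [349, 265]] [[294, 296], [293, 264]]
0.0152 -0.01 [[350, 305], [351, 272]] [[293, 305], [292, 271]]
0.0152 -0.02 [[352, 314], [352, 279]] [[291, 314], [290, 279]]
0.0152 -0.03 [[353, 324], [354, 288]] [[290, 324], [289, 288]]
0.0152 -0.04 [[355, 336], [356, 298]] [[288, 336], [287, 298]]
0.0218 0 [[361, 296], [362, 265]] [[282, 296], [281, 264]]
0.0218 -0.01 [[362, 305], [364, 272]] [[280, 305], [279, 271]]
0.0218 -0.02 [[365, 314], [366, 279]] [[278, 314], [277, 279]]
0.0218 -0.03 [[367, 324], [369, 288]] [[276, 324], [274, 288]]
0.0218 -0.04 [[370, 336], [371, 298]] [[273, 336], [271, 298]]
[0.51693953 0.20821008 0.068     ]
[0.52057762 0.19372196 0.068     ]
```

Tips show at row ~277, where the reported TCP would put them at 264. That puts the real fingertips about 20 mm above the reported TCP, which also fits the upward push from the handle bar. I'll re-grasp 20 mm lower.

```bash
python3 -m jog '[[0,0,0,0],[0,0,0,0],[0,0,0,0],[1,1,-15,0],[1,1,-30,0],[1,1,-40,0],[1,1,-47,0],[1,1,-50,0]]' 0 && python3 -m jog '[[0,0,-1,0],[0,0,-1,0],[0,0,-1,0],[0,0,-1,0],[0,0,-1,0],[0,0,-1,0],[0,0,-1,0],[0,0,-1,0]]' -1 30
```

```text
time: 15.5
position: [0.4859, 0.2003, 0.029]
tool_rot: [3.118, 0.385, -0.001]
ft_force: [0.5, 0.6, 0.4]
grip_width: 0.498
time: 16.5
position: [0.4863, 0.2004, 0.0288]
tool_rot: [3.118, 0.385, 0.001]
ft_force: [-0.5, -1.2, 2.8]
grip_width: 0.18
```

```bash
python3 -m jog '[[0,0,5,0],[0,0,20,0],[0,0,45,0],[0,0,75,0],[0,0,105,0],[0,0,135,0],[0,0,155,0],[0,0,160,0]]' && python3 -m jog '[[2,-40,0,-0.05],[8,-90,0,-0.1],[15,-150,0,-0.15],[22,-205,0,-0.2],[28,-260,0,-0.25],[34,-315,0,-0.3],[40,-365,0,-0.35],[44,-405,0,-0.4]]' && python3 -m jog '[[4,-30,0,0],[4,-34,0,0],[4,-34,0,0],[4,-34,0,0],[4,-34,0,0],[4,-34,0,0],[4,-34,0,0],[4,-34,0,0]]'
python3 - <<'E'
from h import *
print(get_state()["tool_rot"])
snap("wrist","w7");snap("top","t7")
w=np.load("pics/w7.npy")[:,100:540];im=np.load("pics/t7.npy")
a=cv2.resize(im[185:295,350:470],None,fx=3,fy=3,interpolation=cv2.INTER_CUBIC)
o=np.zeros((480,800,3),np.uint8);o[:,:440]=w;o[:a.shape[0],440:]=a
cv2.imwrite("pics/m7.png",o)
E
```

```text
time: 17.5
position: [0.4869, 0.2008, 0.1907]
tool_rot: [-3.117, -0.385, -0.005]
ft_force: [-0.3, -1.1, -2.2]
grip_width: 0.179
time: 18.5
position: [0.5284, -0.2081, 0.1879]
tool_rot: [3.131, -0.25, -0.002]
ft_force: [0.3, 0.8, -1.4]
grip_width: 0.178
time: 19.5
position: [0.5341, -0.2385, 0.1886]
tool_rot: [3.132, -0.242, -0.0]
ft_force: [-0.4, 0.3, -1.2]
grip_width: 0.178
[ 3.13220400e+00 -2.41730282e-01 -2.76362924e-05]
```

View pics/m7.png

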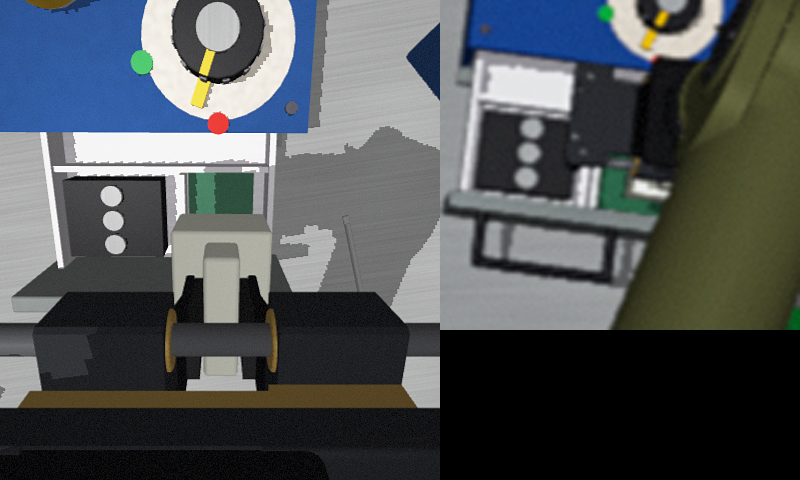

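The cartridge is held above the bay. The wrist crop shows the green floor's back edge at about (188–253, 172), the red dot at (218,123) and the post at (218,27). I'll express these in the unit frame.

Run:
```python
from h import *
W=lambda u,v,z:px("w7",u+100,v,z)
post=W(218,27,.15);g=W(142,62,.1205);r=W(218,123,.1205)
print("post,g,r",post,g,r,np.linalg.norm((g-post)[:2]),np.linalg.norm((r-post)[:2]))
x=np.array([.9885,-.1513,0]);y=np.array([.1513,.9885,0])
F=post-.07*x+.05*y;F[2]=0;print("F",F)
l=lambda p:np.round([(p-F)@x,(p-F)@y],4)
for n,p in dict(roofL=(20,132,.12),roofR=(305,132,.12),fl1=(188,172,.028),fr1=(253,172,.028),w1=(188,172,.058),w2=(253,172,.058),bw=(180,167,.06),blk_BL=(64,178,.058),blk_BR=(165,176,.058),blk_FR=(165,257,.058),blk_FL=(66,257,.058),panBackL=(50,268,.119),panOutL=(12,308,.119)).items(): print(n,l(W(*p)))
s=get_state();print("tcp",l(np.array(s["position"])))
```

```text
post,g,r [ 0.66572908 -0.25650451  0.15      ] [ 0.66055468 -0.20668794  0.1205    ] [ 0.61671511 -0.24853749  0.1205    ] 0.05008458178841255 0.04965725151781581
F [ 0.60409908 -0.19648851  0.        ]
roofL [0.0149 0.083 ]
roofR [ 0.0145 -0.1077]
fl1 [-0.0226 -0.0204]
fr1 [-0.0227 -0.0815]
w1 [-0.0191 -0.0231]
w2 [-0.0192 -0.0789]
bw [-0.0146 -0.0166]
blk_BL [-0.024   0.0842]
blk_BR [-0.0225 -0.0032]
blk_FR [-0.0966  0.0003]
blk_FL [-0.0964  0.0915]
panBackL [-0.0831  0.0769]
panOutL [-0.1163  0.111 ]
tcp [-0.0628 -0.0522]
```

Run:
```python
from h import *
s=get_state();p=np.array(s["position"]);x=np.array([.9885,-.1513,0]);y=np.array([.1513,.9885,0])
b=p.copy();b[2]=p[2]-.0248
for nm,hx,hy,z in(("bodytop",.035,.025,.04),("bodybot",.035,.025,0),("rib",.03,.008,.064)):
  for e in(0,.004): print(nm,e,[(proj("w7",b+(hx+e)*x+j*hy*y+[0,0,z])-[100,0]).round().tolist() for j in(1,-1)])
```

```text
bodytop 0 [[171.0, 226.0], [274.0, 226.0]]
bodytop 0.004 [[170.0, 218.0], [275.0, 218.0]]
bodybot 0 [[180.0, 208.0], [265.0, 208.0]]
bodybot 0.004 [[179.0, 202.0], [265.0, 201.0]]
rib 0 [[204.0, 252.0], [242.0, 252.0]]
rib 0.004 [[204.0, 243.0], [242.0, 243.0]]
```

The cartridge sits about 3 mm robot-side of the TCP, so I'll add 3 mm in x and then lower.

```bash
python3 -m jog '[[3,-0.5,-10,0],[3,-0.5,-30,0],[3,-0.5,-50,0],[3,-0.5,-70,0],[3,-0.5,-85,0],[3,-0.5,-95,0],[3,-0.5,-100,0],[3,-0.5,-100,0]]' && python3 -m jog '[[0,0,-6,0],[0,0,-12,0],[0,0,-18,0],[0,0,-23,0],[0,0,-28,0],[0,0,-31,0],[0,0,-33,0],[0,0,-34,0]]' && python3 -m jog '[[0,0,-0.5,0],[0,0,-1,0],[0,0,-1.5,0],[0,0,-2,0],[0,0,-2,0],[0,0,-2,0],[0,0,-2,0],[0,0,-2,0]]'
```

```text
time: 20.6
position: [0.5372, -0.2391, 0.0886]
tool_rot: [3.132, -0.242, -0.0]
ft_force: [0.7, -1.1, -2.4]
grip_width: 0.183
time: 21.6
position: [0.5371, -0.2391, 0.0546]
tool_rot: [3.132, -0.242, 0.0]
ft_force: [-0.6, -0.8, -1.8]
grip_width: 0.178
time: 22.6
position: [0.5371, -0.2392, 0.0528]
tool_rot: [3.132, -0.242, 0.0]
ft_force: [-1.4, 0.2, 2.5]
grip_width: 0.178
```

Contact with the floor is felt at the expected height. Release and rise.

```bash
python3 -m jog '[[0,0,0,0],[0,0,0,0],[0,0,0,0],[0,0,0,0],[0,0,5,0],[0,0,20,0],[0,0,40,0],[0,0,60,0]]' 0 && python3 -m jog '[[0,0,30,0],[-20,3,60,0],[-50,8,76,0],[-80,12,76,0],[-80,12,76,0],[-80,12,76,0],[-80,12,76,0],[-80,12,76,0]]'
python3 - <<'E'
from h import *
snap("wrist","w8",(100,0,560,400),1.2)
E
```

```text
time: 23.6
position: [0.5376, -0.2393, 0.1148]
tool_rot: [3.132, -0.242, 0.002]
ft_force: [0.7, 0.3, -0.8]
grip_width: 0.499
time: 24.6
position: [0.4575, -0.2271, 0.1884]
tool_rot: [3.132, -0.242, -0.001]
ft_force: [0.6, -0.4, -0.7]
grip_width: 0.501
```

View pics/w8.png

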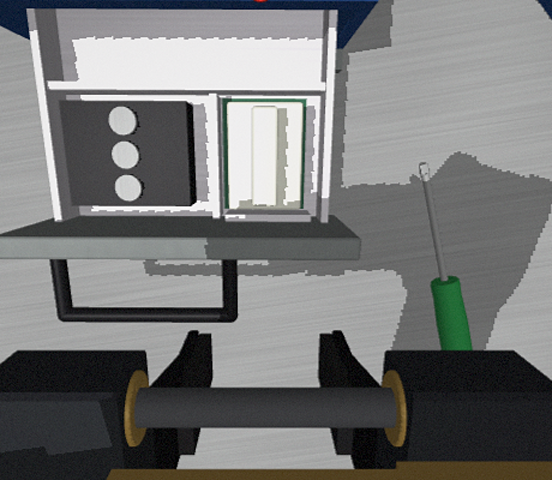

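The cartridge stands upright and square in the bay, with green floor visible round it. I'll close the fingers, lower them in front of the panel to the right of the handle, and push.

```bash
python3 -m jog '[[-17,-13,0,0],[-17,-13,0,0],[-17,-13,-30,0],[-17,-13,-60,0],[-17,-13,-90,0],[-17,-13,-115,0],[-17,-13,-126,0],[-17,-13,-126,0]]' -1 && python3 -m jog '[[6,-1,0,0],[12,-2,0,0],[18,-2.5,0,0],[25,-4,0,0],[32,-5,0,0],[40,-6,0,0],[48,-7.5,0,0],[56,-8.5,0,0]]' && python3 -m jog '[[8,-1,0,0],[16,-2.5,0,0],[24,-3.5,0,0],[32,-5,0,0],[40,-6,0,0],[48,-7.5,0,0],[54,-8,0,0],[58,-9,0,0]]'
```

```text
time: 25.65
position: [0.4397, -0.2401, 0.0624]
tool_rot: [3.132, -0.242, -0.002]
ft_force: [-0.2, -0.7, 0.3]
grip_width: 0.003
time: 26.65
position: [0.4964, -0.2489, 0.0624]
tool_rot: [3.132, -0.242, -0.001]
ft_force: [-2.1, -0.5, 1.0]
grip_width: 0.007
time: 27.65
position: [0.5546, -0.2573, 0.0626]
tool_rot: [-3.132, 0.241, 0.0]
ft_force: [-2.8, 0.7, 0.4]
grip_width: 0.009
```

```bash
python3 -m jog '[[4,-0.5,0,0],[8,-1,0,0],[12,-2,0,0],[16,-2.5,0,0],[20,-3,0,0],[23,-3.5,0,0],[25,-4,0,0],[26,-4,0,0]]' && python3 -m jog '[[0.5,0,0,0],[1,0,0,0],[1.5,0,0,0],[2,0,0,0],[2.5,0,0,0],[3,-0.5,0,0],[3,-0.5,0,0],[3,-0.5,0,0]]'
```

```text
time: 28.65
position: [0.5802, -0.2614, 0.0626]
tool_rot: [-3.132, 0.242, 0.0]
ft_force: [-2.0, 0.3, 1.0]
grip_width: 0.003
time: 29.65
position: [0.5819, -0.2616, 0.0626]
tool_rot: [-3.131, 0.242, 0.004]
ft_force: [-5.5, 2.3, 3.5]
grip_width: 0.004
```

```bash
python3 -m jog '[[0.5,0,0,0],[1,0,0,0],[1.5,0,0,0],[2,0,0,0],[2.5,-0.5,0,0],[3,-0.5,0,0],[3,-0.5,0,0],[3,-0.5,0,0]]'
```

```text
time: 30.65
position: [0.5817, -0.2615, 0.0626]
tool_rot: [-3.129, 0.243, 0.013]
ft_force: [-14.7, 4.9, 10.2]
grip_width: 0.005
```

The drawer is against its home stop (15 N reaction, no motion). Back off, rise, and go above the collar.

```bash
python3 -m jog '[[-20,3,0,0],[-40,6,0,0],[-40,6,40,0],[-40,6,90,0],[-40,6,140,0],[-40,6,160,0],[0,6,160,0.07],[40,6,160,0.15]]' 0.72 && python3 -m jog '[[40,-1,0,0],[44,-1,0,0],[44,-1,0,0],[44,-1,0,0],[44,-1,0,0],[44,-1,0,0],[44,-1,0,0],[44,-1,0,0]]'
python3 - <<'E'
from h import *
for p in [(197,107,.125)]:
  q=px("w7",p[0]+100,p[1],p[2])-np.array([.6657,-.2565,0]);print(np.linalg.norm(q[:2]),np.degrees(np.arctan2(q[1],q[0])))
s=get_state();print(s["position"],s["tool_rot"])
snap("top","t9")
im=np.load("pics/t9.npy")
cv2.imwrite("pics/t9c.png",cv2.resize(im[110:260,345:475],None,fx=4,fy=4,interpolation=cv2.INTER_CUBIC))
E
```

```text
time: 31.65
position: [0.6278, -0.2563, 0.2228]
tool_rot: [-3.141, 0.002, -0.003]
ft_force: [0.3, 0.6, 0.1]
grip_width: 0.815
time: 32.65
position: [0.6701, -0.2575, 0.2227]
tool_rot: [3.142, -0.006, 0.0]
ft_force: [0.1, -0.3, 0.6]
grip_width: 0.858
0.0421751564348526 152.0692429366728
[ 0.67005478 -0.25749176  0.22266393] [ 3.14157258e+00 -6.43380847e-03  1.57553278e-04]
```

View pics/t9c.png

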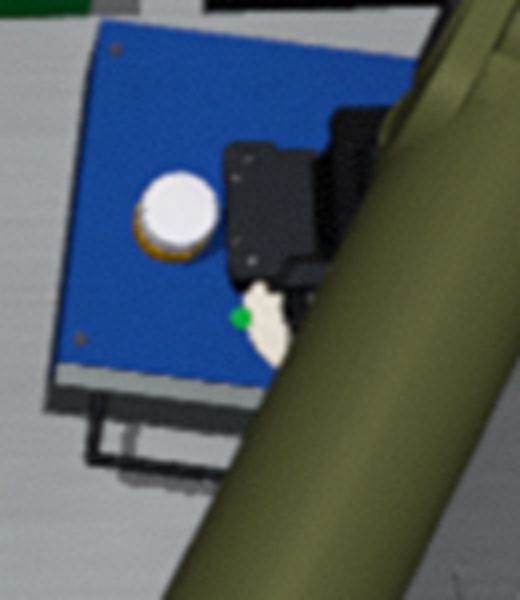

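The panel is flush with the unit. The tab stands at 152° and the green mark at 96°, so the turn is about -0.98 rad. Descend and grip the collar.

```bash
python3 -m jog '[[-4,1,-20,0],[-4,1,-45,0],[-4,1,-70,0],[-4,1,-90,0],[-4,1,-103,0],[-4,1,-109,0],[-4,1,-110,0],[-4,1,-110,0]]' && python3 -m jog '[[0,0,0,0],[0,0,0,0],[0,0,0,0],[0,0,0,0],[0,0,0,0],[0,0,0,0],[0,0,0,0],[0,0,0,0]]' -1 15
```

```text
time: 33.7
position: [0.6665, -0.2568, 0.1134]
tool_rot: [3.141, -0.007, 0.002]
ft_force: [0.4, 0.3, 0.5]
grip_width: 0.855
time: 34.7
position: [0.6661, -0.2569, 0.1128]
tool_rot: [3.141, -0.007, 0.0]
ft_force: [0.7, -2.0, 2.6]
grip_width: 0.589
```

Width 0.589 × 87 mm = 51 mm, so the ring is held. Turn it.

```bash
python3 -m jog '[[0,0,0,-0.1],[0,0,0,-0.22],[0,0,0,-0.35],[0,0,0,-0.48],[0,0,0,-0.61],[0,0,0,-0.74],[0,0,0,-0.87],[0,0,0,-0.97]]' && python3 -m jog '[[0,0,0,-0.01],[0,0,0,-0.01],[0,0,0,-0.01],[0,0,0,-0.01],[0,0,0,-0.01],[0,0,0,-0.01],[0,0,0,-0.01],[0,0,0,-0.01]]' && python3 -m jog '[[0,0,0,0],[0,0,0,0],[0,0,0,0],[0,0,0,0],[0,0,0,0],[0,0,20,0],[0,0,50,0],[0,0,90,0]]' 0.72 && python3 -m jog '[[-40,0,20,0],[-80,0,20,0],[-120,0,20,0],[-160,0,20,0],[-180,0,20,0],[-180,0,20,0],[-180,0,20,0],[-180,0,20,0]]'
python3 - <<'E'
from h import *
snap("wrist","w10",(60,0,580,400),1.4)
E
```

```text
time: 35.7
position: [0.6656, -0.258, 0.1128]
tool_rot: [2.771, -1.476, 0.001]
ft_force: [-1.1, -3.5, 1.6]
grip_width: 0.588
time: 36.7
position: [0.6656, -0.258, 0.1128]
tool_rot: [2.767, -1.484, 0.001]
ft_force: [-0.4, -4.8, 1.2]
grip_width: 0.591
time: 37.7
position: [0.6659, -0.2565, 0.2043]
tool_rot: [2.769, -1.484, -0.001]
ft_force: [0.9, -0.2, -0.2]
grip_width: 0.857
time: 38.7
position: [0.487, -0.2564, 0.2228]
tool_rot: [2.769, -1.483, 0.001]
ft_force: [-0.3, -0.3, -0.1]
grip_width: 0.861
```

I've used up the picture views, so I'll check by code: the yellow tab and green dot in the wrist image, and the panel edge in the top image.

Run:
```python
from h import *
snap("top","t11")
post=np.array([.6657,-.2565,0])
def blobs(fn,lo,hi,z,n):
  im=np.ascontiguousarray(np.load("pics/"+fn+".npy"));h=cv2.cvtColor(im,cv2.COLOR_BGR2HSV)
  m=cv2.inRange(h,lo,hi);k,_,st,c=cv2.connectedComponentsWithStats(m)
  for i in range(1,k):
    if st[i,4]<12: continue
    q=px(fn,*c[i],z)-post
    r=np.linalg.norm(q[:2])
    if r<.08: print(fn,n,st[i,4],c[i].round(1),"r",r.round(4),"ang",np.degrees(np.arctan2(q[1],q[0])).round(1))
for fn in("w10","t11"):
  blobs(fn,(20,120,80),(35,255,255),.128,"yellow")
  blobs(fn,(45,120,80),(80,255,255),.1205,"green")
  blobs(fn,(0,150,80),(6,255,255),.1205,"red")
# cart inside, handle: drawer home check from wrist image (dark handle bar / grey panel) along unit x at y=+0.02
x=np.array([.9885,-.1513,0]);y=np.array([.1513,.9885,0]);F=np.array([.6041,-.1965,0])
for fn in("w10","t11"):
  im=np.load("pics/"+fn+".npy")
  for s in range(-60,31,4):
    u=proj(fn,F+s/1000*x+.04*y+[0,0,.119]).round().astype(int)
    if 0<=u[0]<640 and 0<=u[1]<480: print(s,im[u[1],u[0]].tolist(),end=" ")
  print()
```

```text
w10 yellow 163 [ 91.3 122.5] r 0.0263 ang 71.6
w10 yellow 250 [101.7 144.3] r 0.0354 ang 97.1
w10 green 266 [ 99.9 161.4] r 0.0508 ang 95.7
w10 red 262 [175.8 146.8] r 0.0496 ang 170.6
t11 yellow 41 [414.5 186.5] r 0.0271 ang 94.8
t11 green 20 [404.9 189. ] r 0.0505 ang 97.4
t11 red 15 [422.6 205.6] r 0.0509 ang 171.5
-60 [195, 196, 196] -56 [190, 191, 191] -52 [192, 194, 194] -48 [199, 198, 198] -44 [30, 29, 30] -40 [42, 42, 40] -36 [196, 195, 195] -32 [193, 194, 192] -28 [194, 192, 192] -24 [198, 196, 194] -20 [190, 191, 190] -16 [195, 196, 197] -12 [63, 65, 62] -8 [66, 67, 66] -4 [69, 71, 67] 0 [74, 74, 71] 4 [171, 173, 168] 8 [168, 171, 167] 12 [163, 167, 160] 16 [175, 101, 52] 20 [173, 98, 54] 24 [174, 100, 54] 28 [170, 97, 51] 
-60 [147, 147, 142] -56 [108, 107, 105] -52 [86, 85, 85] -48 [22, 19, 20] -44 [30, 28, 29] -40 [141, 139, 138] -36 [158, 159, 154] -32 [158, 155, 152] -28 [157, 155, 151] -24 [158, 154, 155] -20 [144, 142, 140] -16 [40, 42, 40] -12 [41, 42, 40] -8 [42, 42, 38] -4 [37, 39, 35] 0 [77, 79, 74] 4 [136, 135, 127] 8 [133, 133, 126] 12 [119, 104, 94] 16 [135, 72, 42] 20 [143, 65, 24] 24 [141, 66, 19] 28 [143, 66, 18]
```

The pointer and the green mark agree within about 2°. The panel top spans 2–14 mm behind the unit's front face, so the drawer is home, and the arm is clear. Handing in.

```bash
python3 -c "
from bench import *
print(close_job())"
```

```text
the job is handed in; nothing more can be done
None
```

I finished the whole sequence and handed the job in at about 39 s. The interface gives no verdict, so the results below are my own checks.

**What I did:**
1. Pulled the drawer out by its handle.
2. Lowered the white cartridge into the bay and let it go.
3. Pushed the drawer home with closed fingers on the front panel, to about 15 N against its stop.
4. Turned the collar 0.98 rad clockwise.

**Last checks:**
- **Collar:** the wrist camera puts the pointer at about 97° and the green mark at 95.7°. In the top view they are at 94.8° and 97.4°. Both are well inside the ±9° allowed.
- **Drawer:** the panel's top edge lies 2–14 mm behind the unit's front face, with no gap to the roof. That means it is home.
- **Cartridge:** it stood upright and square in the bay after I let go. The closed drawer hides it, so I could not look again after pushing it home.
- **Bystanders:** I noticed no contact with any of them, but I did not measure their positions at the end.

**What disagreed or went wrong:**
- **Finger length:** the fingertips are really about 20 mm above the reported TCP. My first try at the cartridge closed on nothing, and I re-gripped 20 mm lower.
- **Drawer pull:** the fingers probably dragged the handle by pressing on top of it rather than gripping it, and they seem to have slipped off near the end. The drawer then measured about 120–125 mm out. That clears the 110 mm step, but I did not confirm it reached its open stop.
- **Cameras:** the top camera read x about 3–5 mm lower than the wrist camera, so I went by the wrist camera.
- **Pictures:** the viewing limit of 12 was used up before the end, so the final collar and drawer checks were done by image code alone.

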